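# Set the dose and pump the square bottle of a bench dispenser

## Robot

A 6-joint arm with a two-finger parallel gripper is mounted at the origin on the work surface. World frame = base frame: x ahead of the robot, y to its left, z up, the work surface at z = 0. Lengths are in m, angles in degrees, forces in N, time in s.
With the tool pointing down it reaches from about 0.4 to 0.825 m from the base axis. Payload 7 kg.
Tool frame: the origin (TCP) lies midway between the tips of the shut fingers; the grasp point (between the pads) lies 19 mm behind it (r.grip_depth is the distance from the TCP to the grasp point, in m); z points along the fingers, y is the line along which they close (so a half turn about z gives the same grasp; the last joint's range is limited). The gripper opens to 88 mm and grips with 3 to 60 N. Pads are 19 mm wide; open, the fingers measure 130 mm over their backs; the gripper's body (78 mm by 193 mm) begins 47 mm behind the grasp point.
Start: joints at [81.251, 20.546, 0.682, 0, -70.136, -16.507], TCP at [0.288, 0.61, 0.227] pointing down, gripper open.
Joint ranges: [-176.03, 176.03], [-82.01, 121.73], [-58.28, 71.71], [-173.87, 95.51], [-174.79, -0.11], [-173.66, 173.66]. Speed limits (degrees/s): [136.94, 136.94, 172.46, 180, 180, 180].

## Interface

Orientations are given as [roll, pitch, yaw] about the fixed x, y, z axes, in that order (R = Rz(yaw) Ry(pitch) Rx(roll)).
In Python, from plant import r, capture, close_job, search_frame, outline_of gives the robot as it stands.
- The arm moves only by the shell command python3 -m creep 'ROWS' [FORCE]. ROWS is JSON, a list of rows, each a list of 7 numbers: the finger opening in mm, from 0 to 87.6, then the shift along the world's x, y, z in units of 25 mm (1.0 is 25 mm), then the turn, a rotation vector about the world's x, y, z in degrees. In form: [[hand, x, y, z, ax, ay, az], ...]. A call has 1 to 8 rows; each row shifts and turns the commanded pose from where the row before left it; what a row does not reach is not made up. A row lasts 1/12 s, in which the tool goes at most 41.7 mm and 7.16 degrees, less where a joint would pass 70% of its speed; a pose out of reach is approached as far as the arm can. A call is refused whole if a number of a shift passes 1 or a number of a turn 7.16, either way. A call with a gripper value outside its range is refused whole. The fingers move at their own pace and stop on an object; FORCE is the grip in N (left out, the last holds). Time passes only in rows, so rows that do not move let the fingers close. It gives the time, the measured TCP pose, the force, the opening and the grip force at its end, in the units of the state.
- r.get_state(): the state, without advancing time (a new reading comes with each control period).
- capture(name): name is "scene" or "top" or "wrist"; returns a dict with "frame" (420x560x3 uint8, red, green, blue), "K" (3x3 intrinsics, pixels), "origin" and "rotation" of the camera in the world. Camera axes: x right, y down, z forward; pixel columns grow to the right and rows downward; lengths in m; the calibration is good to about 2 mm. The wrist camera is an equidistant fisheye: a pixel r from the principal point sees the ray r / f radians off the axis. A picture is of the moment at which its call begins. There is no depth.
- close_job(): hands the job in; it is judged then, once.
Trained networks look in a picture, given as the dict that the camera call returned (one of the last four; its "shot" number tells which), for a name from the list of things; names that differ only in an ending like _2 or _b are one class to them, and where a whole thing is asked for, a point or a joint stands for the part that bears it (a point fixed in the world has none). Each returns a list of dicts, best first, with "conf" (0 to 1); they miss things now and then, are a little off and sometimes report something else, mostly with a low value. They report only what shows in the picture. A call takes as long as a camera call.
- search_frame(picture, target): "bbox" ([left, top, right, bottom] in pixels, round what is visible of it).
- outline_of(picture, target): "region" (420x560 bool, what is visible of it) and "bbox" ([left, top, right, bottom] in pixels, round what is visible of it).
The state is a dict: "time_s": time; "joints": joint angles; "qd": joint speeds; "joint_torque": joint torques, N m; "tcp_pos": TCP position; "eef_rot": TCP orientation; "contact_force": force on the tool from outside, world axes, zero at the start; "moment": the same for the moment, N m; "gripper_width": finger opening in m; "gripper_force": force on a finger pad.
Only numpy, scipy, OpenCV 4.12 (cv2) and the standard library are available. Lean on these libraries where they do the work, as an engineer would, in place of code of your own. Each camera call takes 0.05 s, during which the arm holds its last target. There are 200 camera calls.

## Task

On the dosing station, turn the knob until the pointer lines up with the groove of the square tab (the dose for the square bottle) and let go of the knob. Then press the white nozzle cap of the square bottle all the way down to its stop, keep it there for a moment without leaning hard on it, and let it spring back up. Do not pump before the pointer is set, do not pump the round bottle, and leave the beakers, tube rack and tip box where they stand.

Things in the scene. Friction and masses are not known exactly. Their poses are not given: they have to be found in the camera images.
- station: Fixed dosing station: aluminium plate 230 x 450 x 12 mm (x -135 to +95, y +-225 mm from its origin, which is on the table) with a white setting box and two bottles. The box, 175 (x) x 140 (y) mm, is centred at x +8, y -150 mm, its flat top 90 mm above the table. The bottle places are at y +40 and +160 mm; which bottle is where varies.
- knob_grip (a point): Grip point of the grey knob on the setting box, on its vertical axis, 10 mm below the top of its grip bar; x lies along the bar and turns with it. The bar is 66 mm long, 18 thick, 34 tall, its top 133 mm above the table, on a disc of radius 36 mm whose top is 99 mm above the table. Grip across the 18 mm from above; fingertips have 24 mm room below this point.
- knob (a joint): Knob angle (rad), positive counter-clockwise from above, from -3.6 to 3.6, starts near 0. It stays where it is left. Each rad moves the pointer 16 mm: counter-clockwise to the station's +y, clockwise to -y. Aligning takes 1.5 to 3 rad in either direction, so usually more than one grasp.
- pointer_tip (a point): Tip of the small white pointer that slides along y in the black slot on the setting box's top, on the far (+x) side of the knob, driven by the knob. The tip points to +x, towards the tabs.
- square_tab: Fixed square aluminium tab, 28 x 28 x 8 mm, on the black scale strip beside the slot, its centre 18 mm beyond the pointer tip. Origin at the centre of its underside, axes parallel to the station; a dark groove along x across its top centre (y = 0) marks the setting.
- round_tab: Fixed round aluminium tab, 28 mm diameter, 8 mm tall, otherwise like the square one, on the other side of the scale. It is the dose mark of the round bottle: not used. Which side each tab is on varies.
- square_bottle: Fixed amber bottle of square plan, 82 x 82 mm, 118 tall to the shoulder; origin at the centre of its underside, 12 mm above the table. On its vertical axis a sprung pump: a white nozzle cap, 44 mm diameter, 18 tall, flat-topped, its spout reaching 95 mm to the bottle's -x. Its stem height varies: cap top 203 to 230 mm above the table when up, to be found by touch or sight.
- square_cap (a joint): How far the square bottle's nozzle cap is pressed down (m): 0 up, 0.014 at its stop. Vertical spring: about 4.5 N starts it, about 14 N reaches the stop; it springs back by itself.
- round_bottle: Fixed amber round bottle, 82 mm diameter, same kind of pump as the square one, its own stem height; origin at the centre of its underside. Not to be pumped.
- round_cap (a joint): How far the round bottle's nozzle cap is pressed down (m); must stay up (0).
- beaker0: Loose clear glass beaker, 60 mm diameter, 75 mm tall, on the base plate under a spout. Origin: centre of its underside.
- beaker1: A second beaker like it, under the other spout.
- tube_rack: Loose green tube rack, 70 x 130 x 45 mm, on the table beyond the setting box. Origin: centre of its underside.
- tip_box: Loose grey pipette-tip box with clear lid, 87 x 122 x 62 mm, on the table beyond the bottles. Origin: centre of its underside.

How it is judged (in metres and radians):
On the way, in this order (a step that is already met when the one before it is completed fails the run):
1. the pointer is on the square tab's groove (within 4 mm) and the knob is let go (y of pointer_tip in the frame of square_tab between -0.004 and 0.004 m and contact force between the fingers and station below 0.1 N), for 0.3 s.
2. the square bottle's nozzle cap is pressed to its stop (at least 12 of 14 mm) for 0.2 s (value of joint square_cap above 0.012 m), for 0.2 s.
At the end, for the whole second after the job is handed in: The pointer is within 4 mm of the square tab's groove with the knob at rest, both nozzle caps are back up (within 2 mm), and the beakers, tube rack and tip box are within 15 mm of where they started (y of pointer_tip in the frame of square_tab between -0.004 and 0.004 m and value of joint each of square_cap, round_cap below 0.002 m and velocity of joint knob between -0.05 and 0.05 rad/s and distance of each of beaker0, beaker1, tube_rack, tip_box from where it was at the start of the episode below 0.015 m); the robot touches nothing.
It fails at once if the square bottle's cap is pressed by more than 4 mm while the pointer is off its mark (5 mm or more) (value of joint square_cap above 0.004 m and not (y of pointer_tip in the frame of square_tab between -0.005 and 0.005 m)).
It fails at once if the round bottle's cap is pressed by more than 4 mm (value of joint round_cap above 0.004 m).
It fails at once if the square bottle or its cap is loaded with more than 45 N (contact force between anything else and square_bottle above 45 N).
It fails at once if a beaker, the tube rack or the tip box is moved by more than 15 mm or tipped ((distance of beaker0 from where it was at the start of the episode above 0.015 m or angle between beaker0's own z axis and vertical above 0.3 rad) or (distance of beaker1 from where it was at the start of the episode above 0.015 m or angle between beaker1's own z axis and vertical above 0.3 rad) or (distance of tube_rack from where it was at the start of the episode above 0.015 m or angle between tube_rack's own z axis and vertical above 0.3 rad) or (distance of tip_box from where it was at the start of the episode above 0.015 m or angle between tip_box's own z axis and vertical above 0.3 rad)).
It also fails if it takes over 58 s, if anything falls off the work surface, if the arm or the gripper's body presses on something with over 40 N, if the wrist force passes 120 N, or if a joint passes its speed limit or range.

## Working session

There is one attempt and no reset: what is moved stays moved. The work goes in short steps, Python scripts to look and compute and a shell command to move; the robot and the scene stay as the last step left them, time stands still between calls to the robot, and variables do not carry over. Pictures are saved under pics/ and viewed, at most 10 in all, crops included, and the job is handed in when it is done.

```bash
mkdir -p pics
cat > h.py <<'E'
import numpy as np, cv2
from plant import r, capture, close_job, search_frame, outline_of
def proj(c,p):
    q=np.array(c["rotation"]).T@(np.array(p)-c["origin"]); u=np.array(c["K"])@q; return u[:2]/u[2]
def onplane(c,uv,z):
    d=np.array(c["rotation"])@np.linalg.inv(c["K"])@np.array([uv[0],uv[1],1.]); o=np.array(c["origin"]); return o+d*(z-o[2])/d[2]
def save(n,im): cv2.imwrite(f"pics/{n}.png",cv2.cvtColor(im,cv2.COLOR_RGB2BGR))
E
python3 - <<'E'
from h import *
for n in ("top","scene"):
    c=capture(n); save(n+"1",c["frame"]); print(n,np.round(c["origin"],3),np.round(c["K"],1).tolist(),np.round(c["rotation"],3).tolist())
    for t in ("station","knob_grip","pointer_tip","square_tab","round_tab","square_bottle","square_cap","round_bottle","round_cap"):
        print(t,[(np.round(d["bbox"]).tolist(),round(d["conf"],2)) for d in search_frame(c,t)[:2]])
E
```

```text
top [0.449 0.021 0.836] [[433.1, 0.0, 276.7], [0.0, 433.1, 213.5], [0.0, 0.0, 1.0]] [-167.878, 0.306, -94.251]
station [([200.0, 184.0, 460.0, 331.0], 0.88), ([220.0, 195.0, 250.0, 281.0], 0.61)]
knob_grip [([394.0, 250.0, 444.0, 290.0], 0.95)]
pointer_tip [([414.0, 217.0, 423.0, 238.0], 0.6)]
square_tab [([395.0, 250.0, 441.0, 291.0], 0.7), ([432.0, 203.0, 448.0, 221.0], 0.67)]
round_tab [([397.0, 201.0, 413.0, 215.0], 0.48)]
square_bottle [([284.0, 203.0, 336.0, 284.0], 0.56)]
square_cap [([299.0, 207.0, 329.0, 291.0], 0.81)]
round_bottle [([217.0, 195.0, 265.0, 276.0], 0.78), ([416.0, 217.0, 422.0, 234.0], 0.38)]
round_cap [([220.0, 194.0, 249.0, 281.0], 0.7)]
scene [1.014 0.314 0.605] [[404.8, 0.0, 280.7], [0.0, 404.8, 212.7], [0.0, 0.0, 1.0]] [-132.635, -0.0, 125.269]
station [([152.0, 137.0, 379.0, 326.0], 0.76)]
knob_grip [([203.0, 133.0, 236.0, 167.0], 0.87)]
pointer_tip []
square_tab [([164.0, 162.0, 179.0, 178.0], 0.52)]
round_tab [([327.0, 210.0, 361.0, 257.0], 0.43)]
square_bottle [([234.0, 145.0, 305.0, 253.0], 0.82), ([152.0, 135.0, 378.0, 323.0], 0.7)]
square_cap [([247.0, 141.0, 306.0, 172.0], 0.57)]
round_bottle [([285.0, 163.0, 356.0, 289.0], 0.74), ([161.0, 163.0, 175.0, 176.0], 0.37)]
round_cap [([298.0, 160.0, 353.0, 199.0], 0.93)]
```

```bash
cat >> h.py <<'E'
from scipy.spatial.transform import Rotation as Ro
_cap=capture
def capture(n):
    c=dict(_cap(n)); c["R"]=Ro.from_euler("xyz",c["rotation"],degrees=True).as_matrix(); return c
def proj(c,p):
    q=c["R"].T@(np.array(p)-c["origin"]); u=np.array(c["K"])@q; return u[:2]/u[2]
def onplane(c,uv,z):
    d=c["R"]@np.linalg.inv(c["K"])@np.array([uv[0],uv[1],1.]); o=np.array(c["origin"]); return o+d*(z-o[2])/d[2]
E
python3 - <<'E'
from h import *
c=capture("top"); f=c["frame"]
save("t2",cv2.resize(f[175:345,190:470],(784,476),interpolation=cv2.INTER_CUBIC))
for n,uv,z in (("sqtab",(440,212),.098),("rdtab",(405,208),.098),("ptr",(418.5,218),.095),("knob",(419,270),.12),("sqcap",(314,222),.21),("rdcap",(234.5,209),.21)):
    print(n,onplane(c,uv,z).round(4))
E
```

```text
sqtab [ 0.5886 -0.2703  0.098 ]
rdtab [ 0.6003 -0.2107  0.098 ]
ptr [ 0.5814 -0.2326  0.095 ]
knob [ 0.4904 -0.2124  0.12  ]
sqcap [ 0.5664 -0.0393  0.21  ]
rdcap [0.5948 0.0763 0.21  ]
```

View pics/t2.png

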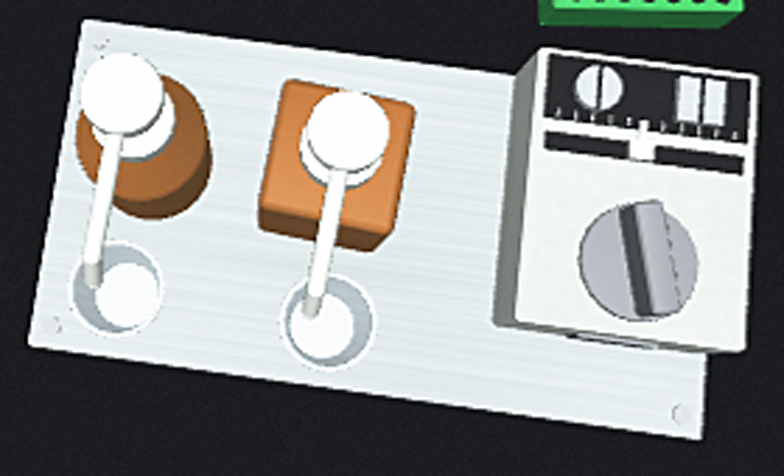

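View pics/scene1.png

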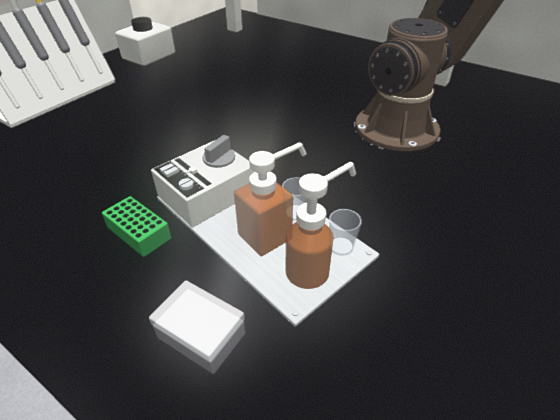

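Run:
```python
from h import *
c=capture("top"); s=capture("scene")
save("s3",cv2.resize(s["frame"][130:220,150:310],(800,450),interpolation=cv2.INTER_CUBIC))
P=lambda x,y:(190+x/2.8,175+y/2.8)
a=onplane(c,P(545,48),.09);b=onplane(c,P(757,75),.09);d=a-b
yaw=np.degrees(np.arctan2(-d[0],d[1]));print("box edge",a,b,np.linalg.norm(d),yaw)
f1=onplane(c,P(517,320),.09); print("left edge",np.linalg.norm(a-f1),np.degrees(np.arctan2(*(a-f1)[[1,0]])))
pts={n:onplane(c,P(*q),z) for n,q,z in (("sq",(702,100),.098),("rd",(600,88),.098),("tip",(643,122),.093),("disc",(638,262),.099))}
for n in pts: print(n,pts[n].round(4))
R=Ro.from_euler("z",yaw,degrees=True).as_matrix()
for n in pts: print(n,"rel disc in station",(R.T@(pts[n]-pts["disc"])).round(4))
# triangulate caps
def ray(c,uv): o=np.array(c["origin"]); d=onplane(c,uv,0)-o; return o,d/np.linalg.norm(d)
for n,u,v in (("sq",P(348,132),(262,158)),("rd",P(122,92),(314,182))):
    o1,d1=ray(c,u);o2,d2=ray(s,v)
    t=np.linalg.lstsq(np.c_[d1,-d2],o2-o1,rcond=None)[0]; print(n,o1+t[0]*d1,o2+t[1]*d2)
print(r.get_state())
```

```text
box edge [ 0.63333149 -0.18107724  0.09      ] [ 0.60572953 -0.31213832  0.09      ] 0.13393608028685347 -11.892904950641912
left edge 0.17221317657770624 -12.880091217793119
sq [ 0.5908 -0.2719  0.098 ]
rd [ 0.6032 -0.2098  0.098 ]
tip [ 0.5806 -0.2351  0.093 ]
disc [ 0.4941 -0.2177  0.099 ]
sq rel disc in station [ 0.1057 -0.0331 -0.001 ]
rd rel disc in station [ 0.105   0.0302 -0.001 ]
tip rel disc in station [ 0.0882  0.0008 -0.006 ]
disc rel disc in station [0. 0. 0.]
sq [ 0.56678094 -0.04003325  0.20662943] [ 0.56762476 -0.04142412  0.20692272]
rd [0.59304894 0.07625414 0.22518601] [0.59271501 0.07688424 0.22516406]
{'time_s': 1.15, 'joints': array([ 8.12506950e+01,  2.05457003e+01,  6.80424813e-01, -5.11655169e-04,
       -7.01369116e+01, -1.65085815e+01]), 'qd': array([ 0.03987541, -0.05356066,  0.00609057,  0.02258825, -0.0101362 ,
        0.06023404]), 'joint_torque': array([-2.09150953e-04, -5.82403886e+01,  2.93285036e+01,  7.00248241e+00,
        1.22005621e-02, -3.05177366e-05]), 'tcp_pos': array([0.28800115, 0.61042734, 0.22655541]), 'eef_rot': array([ 1.79997766e+02, -1.60105784e-04, -2.52580603e+01]), 'contact_force': array([ 0.33968669, -0.0408265 ,  0.49747039]), 'moment': array([-0.02860286, -0.00886616, -0.01557481]), 'gripper_force': 0.0, 'gripper_width': 0.08782529549795486}
```

View pics/s3.png

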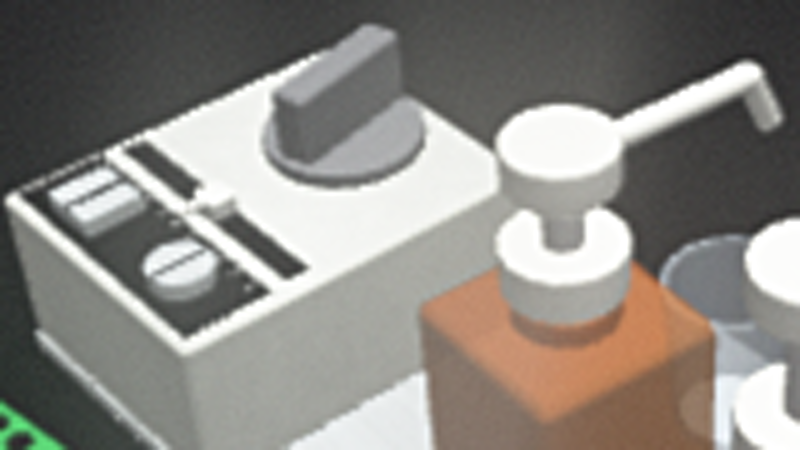

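The top picture shows the square tab's groove at about px (441,211), the pointer at (420,219) and the knob at (418,269). The pointer therefore has to go about 34 mm to -y, roughly 2.1 rad clockwise. The scene picture puts the square cap top at (262,158), about z 0.207.

```bash
python3 -m creep '[[60,0.5,-1,1,0,0,0],[60,0.5,-1,1,0,0,0],[60,0.5,-1,1,0,0,3],[60,0.5,-1,0,0,0,3],[60,0.5,-1,0,0,0,3],[60,0.5,-1,0,0,0,3],[60,0.5,-1,0,0,0,3],[60,0.5,-1,0,0,0,3]]' && python3 -m creep '[[60,0.5,-1,0,0,0,3],[60,0.5,-1,0,0,0,3],[60,0.5,-1,0,0,0,3],[60,0.5,-1,0,0,0,3],[60,0.5,-1,0,0,0,0],[60,0.5,-1,0,0,0,0],[60,0.5,-1,0,0,0,0],[60,0,-1,0,0,0,0]]' && python3 -m creep '[[60,0,-1,0,0,0,0],[60,0,-1,0,0,0,0],[60,0,-1,0,0,0,0],[60,0,-1,0,0,0,0],[60,0,-1,0,0,0,0],[60,0,-1,0,0,0,0],[60,0,-1,0,0,0,0],[60,0,-1,0,0,0,0]]' && python3 -m creep '[[60,0,-1,0,0,0,0],[60,0,-1,0,0,0,0],[60,0,-1,0,0,0,0],[60,0,-1,0,0,0,0],[60,0,-1,0,0,0,0],[60,0,-1,0,0,0,0],[60,0,-1,0,0,0,0],[60,0,0,0,0,0,0]]'
```

```text
time_s: 1.82
tcp_pos: [0.3884, 0.4092, 0.3018]
eef_rot: [-180.0, -0.0, -7.1]
contact_force: [-0.2, 0.0, 1.1]
gripper_width: 0.06
gripper_force: 0.0
time_s: 2.48
tcp_pos: [0.4768, 0.2092, 0.3014]
eef_rot: [180.0, -0.0, 4.7]
contact_force: [0.3, -0.9, 0.1]
gripper_width: 0.0599
gripper_force: 0.0
time_s: 3.15
tcp_pos: [0.4753, 0.0093, 0.3019]
eef_rot: [-180.0, -0.0, 4.8]
contact_force: [0.4, 0.5, -1.4]
gripper_width: 0.0601
gripper_force: 0.0
time_s: 3.82
tcp_pos: [0.4752, -0.1675, 0.3015]
eef_rot: [180.0, 0.0, 4.6]
contact_force: [-0.0, 0.2, 0.3]
gripper_width: 0.0599
gripper_force: 0.0
```

```bash
cat >> h.py <<'E'
def wplane(c,uv,z):
    K=np.array(c["K"]); v=np.array([uv[0]-K[0,2],uv[1]-K[1,2]])/K[0,0]; th=np.linalg.norm(v)
    d=c["R"]@np.r_[v/max(th,1e-9)*np.sin(th),np.cos(th)]; o=np.array(c["origin"]); return o+d*(z-o[2])/d[2]
E
python3 - <<'E'
from h import *
c=capture("wrist"); save("w1",cv2.resize(c["frame"],(800,600)))
print(c["origin"],c["rotation"],c["K"])
for t in ("knob_grip","pointer_tip","square_tab","round_tab"):
    print(t,[(np.round(d["bbox"]).tolist(),round(d["conf"],2)) for d in search_frame(c,t)[:2]])
print(r.get_state()["tcp_pos"])
E
```

```text
[ 0.55536831 -0.16115249  0.45921279] [ 1.62700132e+02 -8.27733067e-02 -8.53698480e+01] [[325.1922621    0.         277.00934059]
 [  0.         325.1922621  209.76679859]
 [  0.           0.           1.        ]]
knob_grip [([294.0, 141.0, 353.0, 209.0], 0.68)]
pointer_tip [([332.0, 99.0, 345.0, 116.0], 0.71)]
square_tab [([364.0, 79.0, 394.0, 107.0], 0.69)]
round_tab [([313.0, 60.0, 336.0, 87.0], 0.7)]
[ 0.47554542 -0.16397912  0.30165142]
```

View pics/w1.png

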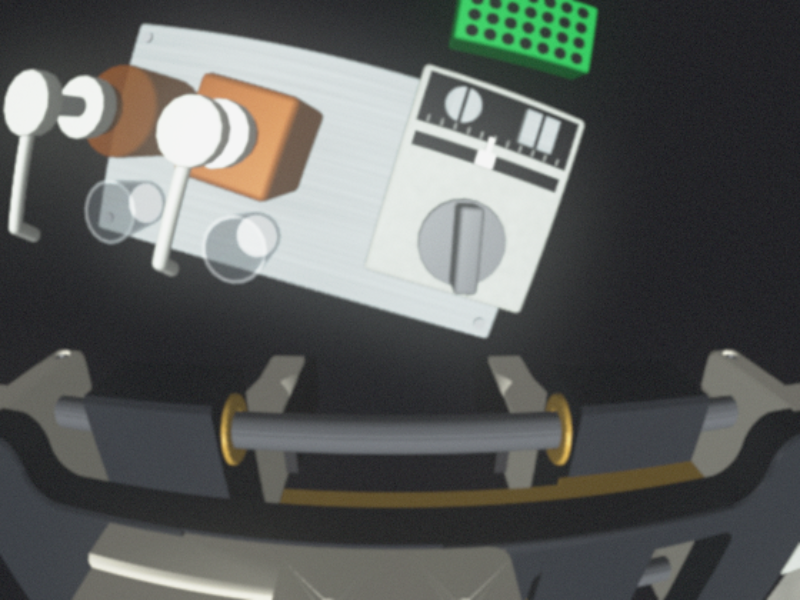

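The wrist picture shows the knob bar running from about (470,205) to (466,293) and the disc centre near (462,243). The square groove is at (540,132) and the pointer tip at (491,138).

Run:
```python
from h import *
c=capture("wrist"); k=.7
W=lambda x,y,z: wplane(c,(x*k,y*k),z)
a=(W(459,206,.133)+W(481,206,.133))/2; b=(W(454,293,.133)+W(476,294,.133))/2
print("bar",a,b,(a+b)/2,np.linalg.norm(a-b),np.degrees(np.arctan2(*(a-b)[[1,0]])))
print("disc",W(462,243,.099))
g1=W(545,118,.098)-W(535,148,.098); e=W(426,66,.09)-W(367,267,.09)
t=W(491,138,.094); s=W(540,132,.098); q=W(464,105,.098)
print("edge",np.degrees(np.arctan2(e[1],e[0])),np.degrees(np.arctan2(g1[1],g1[0])),s,q,t)
for y in (-11.9,-12.4,-13): print((Ro.from_euler("z",-y,degrees=True).apply(t-s)))
print(r.get_state()["tcp_pos"])
```

```text
bar [ 0.52803938 -0.21282598  0.133     ] [ 0.4635366 -0.2168494  0.133    ] [ 0.49578799 -0.21483769  0.133     ] 0.06462814321536485 3.5692545952219716
disc [ 0.49519043 -0.21552012  0.099     ]
edge -11.3454145045269 -12.93420148250057 [ 0.59083984 -0.26878315  0.098     ] [ 0.60365604 -0.20625265  0.098     ] [ 0.58062242 -0.23049036  0.094     ]
[-0.01789397  0.03536297 -0.004     ]
[-0.01820189  0.03520547 -0.004     ]
[-0.01856956  0.03501293 -0.004     ]
[ 0.47557338 -0.16387431  0.30169162]
```

```bash
python3 -m creep '[[60,0.4,-1,0,0,0,-1],[60,0.38,-1,-0.5,0,0,0],[60,0,-0.08,-1,0,0,0],[60,0,0,-1,0,0,0],[60,0,0,-1,0,0,0],[60,0,0,-1,0,0,0],[60,0,0,0,0,0,0],[60,0,0,0,0,0,0]]' && python3 -m creep '[[60,0,0,-1,0,0,0],[60,0,0,-1,0,0,0],[60,0,0,-0.7,0,0,0],[60,0,0,-0.5,0,0,0],[60,0,0,0,0,0,0],[60,0,0,0,0,0,0]]'
```

```text
time_s: 4.78
tcp_pos: [0.4946, -0.216, 0.1887]
eef_rot: [180.0, 0.1, 3.8]
contact_force: [0.8, 0.0, 0.7]
gripper_width: 0.0601
gripper_force: 0.0
time_s: 5.28
tcp_pos: [0.4961, -0.2165, 0.1106]
eef_rot: [180.0, -0.1, 3.8]
contact_force: [0.8, 0.3, -0.3]
gripper_width: 0.0599
gripper_force: 0.0
```

```bash
python3 -m creep '[[10,0,0,-0.1,0,0,0],[10,0,0,0,0,0,0],[10,0,0,0,0,0,0],[10,0,0,0,0,0,0],[10,0,0,0,0,0,0],[10,0,0,0,0,0,0],[10,0,0,0,0,0,0],[10,0,0,0,0,0,0]]' 25
```

```text
time_s: 5.95
tcp_pos: [0.4955, -0.2189, 0.1069]
eef_rot: [179.8, -0.0, 3.8]
contact_force: [2.6, -15.8, -3.5]
gripper_width: 0.0181
gripper_force: 25.0
```

```bash
python3 -m creep '[[10,0,-0.11,0,0,0,0],[10,0,0,0,0,0,-3],[10,0,0,0,0,0,-5],[10,0,0,0,0,0,-5],[10,0,0,0,0,0,-5],[10,0,0,0,0,0,-2],[10,0,0,0,0,0,0]]' 25
```

```text
time_s: 6.53
tcp_pos: [0.4955, -0.2193, 0.1069]
eef_rot: [-180.0, -0.1, -16.3]
contact_force: [0.6, -0.5, 1.8]
gripper_width: 0.0181
gripper_force: 25.0
```

```bash
python3 -m creep '[[10,0,0,0,0,0,-5],[10,0,0,0,0,0,-6],[10,0,0,0,0,0,-6],[10,0,0,0,0,0,-6],[10,0,0,0,0,0,-6],[10,0,0,0,0,0,-6],[10,0,0,0,0,0,-5],[10,0,0,0,0,0,0]]' && python3 -m creep '[[10,0,0,0,0,0,-5],[10,0,0,0,0,0,-6],[10,0,0,0,0,0,-6],[10,0,0,0,0,0,-6],[10,0,0,0,0,0,-6],[10,0,0,0,0,0,-6],[10,0,0,0,0,0,-5],[10,0,0,0,0,0,0]]'
```

```text
time_s: 7.2
tcp_pos: [0.4953, -0.2197, 0.1069]
eef_rot: [-180.0, -0.0, -56.4]
contact_force: [-0.0, -3.1, 1.0]
gripper_width: 0.0178
gripper_force: 25.0
time_s: 7.87
tcp_pos: [0.4948, -0.2198, 0.1068]
eef_rot: [180.0, -0.0, -96.3]
contact_force: [-2.0, -5.4, 3.0]
gripper_width: 0.0177
gripper_force: 25.0
```

Run:
```python
from h import *
c=capture("top"); 
for t in ("pointer_tip","square_tab"):
    print(t,[(np.round(d["bbox"]).tolist(),round(d["conf"],2)) for d in search_frame(c,t)[:2]])
s=capture("scene")
a=cv2.resize(c["frame"][185:295,380:470],(400,489),interpolation=cv2.INTER_CUBIC)
b=cv2.resize(s["frame"][140:210,145:245],(400,280),interpolation=cv2.INTER_CUBIC)
im=np.zeros((489,800,3),np.uint8); im[:,:400]=a; im[:280,400:]=b; save("turn1",im)
```

```text
pointer_tip []
square_tab []
```

View pics/turn1.png

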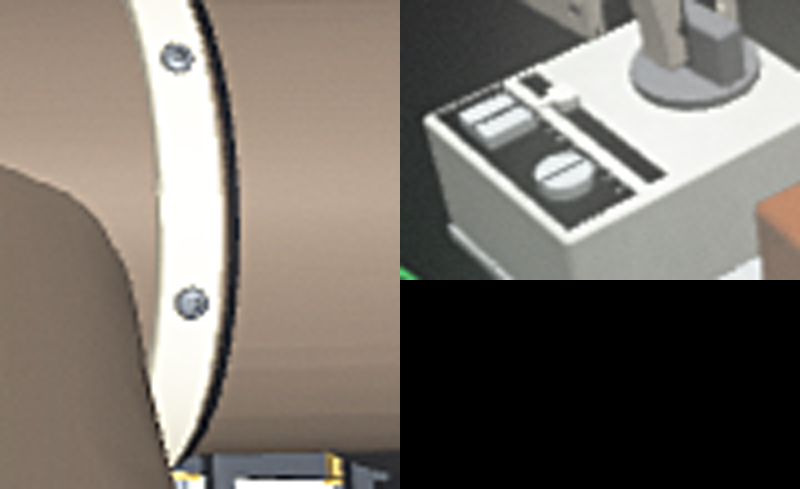

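Run:
```python
from h import *
s=capture("scene"); w=capture("wrist")
for c in(s,w):
  for t in ("pointer_tip","square_tab"):
    print(t,[(np.round(d["bbox"],1).tolist(),round(d["conf"],2)) for d in search_frame(c,t)[:2]])
a=cv2.resize(s["frame"][150:190,155:205],(800,640),interpolation=cv2.INTER_CUBIC)[:600]
b=cv2.resize(w["frame"],(0,0),fx=.7,fy=.7)
save("turn2",a); save("turn2w",cv2.resize(w["frame"],(800,600)))
S=lambda x,y,z: onplane(s,(145+(x-400)/4,140+y/4),z)
st=Ro.from_euler("z",12.4,degrees=True)
g=(S(475,132,.098)+S(532,110,.098))/2
rg=(S(540,187,.098)+S(590,165,.098))/2
print(st.apply(g-rg), st.apply(S(548,98,.094)-g))
```

```text
pointer_tip [([160.8, 161.5, 176.4, 177.9], 0.49), ([178.9, 165.1, 192.5, 170.0], 0.45)]
square_tab [([160.4, 162.8, 175.9, 179.2], 0.66)]
pointer_tip [([130.7, 191.1, 171.9, 221.3], 0.89), ([4.5, 112.4, 86.4, 264.4], 0.47)]
square_tab [([84.3, 164.3, 129.8, 215.3], 0.81)]
[-0.00138157 -0.06083306  0.        ] [-0.03053652 -0.00708429 -0.004     ]
```

View pics/turn2.png

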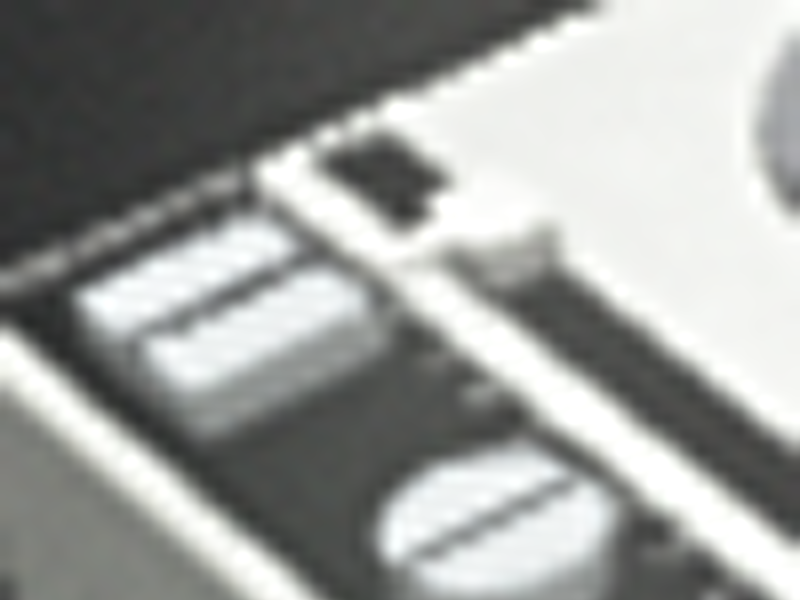

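View pics/turn2w.png

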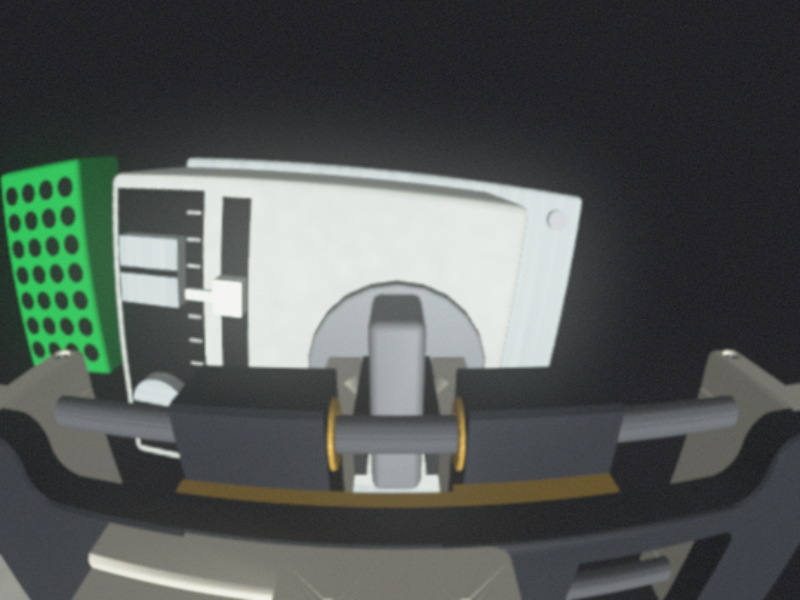

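The wrist picture shows the groove from (122,270) to (181,275) and the pointer tip at (187,295), so the pointer is still a few mm short.

```bash
cat > off.py <<'E'
from h import *
import sys
c=capture("wrist"); W=lambda x,y,z: wplane(c,(x*.7,y*.7),z)
def off(g1,g2,tip,y=-12.4):
    st=Ro.from_euler("z",-y,degrees=True); a,b=W(*g1,.098),W(*g2,.098)
    print(st.apply(a-b),st.apply(W(*tip,.094)-(a+b)/2), st.apply(W(*tip,.098)-(a+b)/2))
E
python3 -c "
from off import *
off((122,270),(181,275),(187,295))"
```

```text
[0.02884413 0.00056853 0.        ] [-0.01512945  0.0091995  -0.004     ] [-0.01699349  0.00779146  0.        ]
```

```bash
python3 -m creep '[[10,0,0,0,0,0,-5],[10,0,0,0,0,0,-6],[10,0,0,0,0,0,-6],[10,0,0,0,0,0,-5],[10,0,0,0,0,0,0],[10,0,0,0,0,0,0]]'
python3 - <<'E'
from h import *
c=capture("wrist");s=capture("scene")
a=cv2.resize(c["frame"][110:240,70:190],(554,600),interpolation=cv2.INTER_CUBIC)
b=cv2.resize(s["frame"][155:185,155:180],(246,295),interpolation=cv2.INTER_CUBIC)
im=np.zeros((600,800,3),np.uint8); im[:,:554]=a; im[:295,554:]=b; save("turn3",im)
E
```

```text
time_s: 8.92
tcp_pos: [0.4945, -0.2197, 0.1068]
eef_rot: [180.0, -0.0, -118.0]
contact_force: [-3.4, -3.7, 5.0]
gripper_width: 0.0179
gripper_force: 25.0
```

View pics/turn3.png

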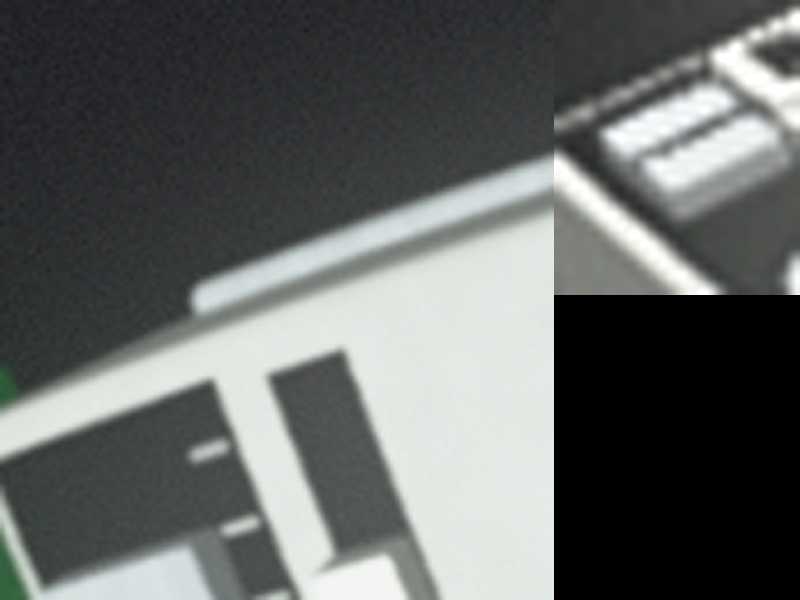

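```bash
python3 -m creep '[[50,0,0,0,0,0,0],[50,0,0,0,0,0,0],[50,0,0,0,0,0,0],[50,0,0,0,0,0,0],[50,0,0,0,0,0,0],[50,0,0,0.5,0,0,0],[50,0,0,1,0,0,0],[50,0,0,1,0,0,0]]' && python3 -m creep '[[50,0,0,1,0,0,0],[50,0,0,1,0,0,0],[50,0,0,1,0,0,0],[50,0,0,1,0,0,0],[50,0,0,1,0,0,0],[0,0,1,0.5,0,0,0],[0,0.5,1,0,0,0,0],[0,0.5,1,0,0,0,0]]' && python3 -m creep '[[0,0.5,1,0,0,0,0],[0,0.5,1,0,0,0,0],[0,0.5,1,0,0,0,0],[0,0.4,1,0,0,0,0],[0,0,0,0,0,0,0],[0,0,0,0,0,0,0]]'
python3 - <<'E'
from h import *
c=capture("top");w=capture("wrist");s=capture("scene")
for n,q in (("t",c),("w",w),("s",s)):
  for t in ("pointer_tip","square_tab","round_tab","square_cap"):
    print(n,t,[(np.round(d["bbox"],1).tolist(),round(d["conf"],2)) for d in search_frame(q,t)[:2]])
a=cv2.resize(c["frame"][190:250,380:470],(800,533),interpolation=cv2.INTER_CUBIC)
save("chk",a)
E
```

```text
time_s: 9.68
tcp_pos: [0.4943, -0.2191, 0.1689]
eef_rot: [179.9, -0.1, -118.2]
contact_force: [0.5, 0.3, 0.6]
gripper_width: 0.0501
gripper_force: 0.0
time_s: 10.35
tcp_pos: [0.5203, -0.1436, 0.3081]
eef_rot: [-179.9, 0.1, -118.3]
contact_force: [1.2, -0.9, -0.5]
gripper_width: 0.0354
gripper_force: 0.0
time_s: 10.85
tcp_pos: [0.5678, -0.0429, 0.306]
eef_rot: [179.9, -0.0, -118.1]
contact_force: [-0.6, -0.5, 0.4]
gripper_width: 0.0013
gripper_force: 0.0
t pointer_tip [([436.0, 219.9, 443.4, 238.1], 0.66)]
t square_tab [([431.4, 202.0, 447.8, 222.1], 0.83), ([396.1, 196.1, 413.3, 216.2], 0.45)]
t round_tab [([396.9, 199.8, 413.3, 217.4], 0.71)]
t square_cap []
w pointer_tip [([180.1, 7.8, 200.9, 22.1], 0.67), ([344.0, 218.6, 392.2, 258.7], 0.19)]
w square_tab [([150.5, 10.0, 180.6, 38.5], 0.67)]
w round_tab [([168.9, 59.5, 193.2, 87.5], 0.86), ([179.4, 7.4, 199.1, 21.9], 0.21)]
w square_cap [([254.3, 179.3, 383.3, 235.2], 0.65)]
s pointer_tip [([175.9, 162.6, 189.3, 167.9], 0.64)]
s square_tab [([160.3, 165.0, 176.6, 178.5], 0.53)]
s round_tab []
s square_cap [([245.2, 143.6, 306.4, 171.2], 0.98)]
```

View pics/chk.png

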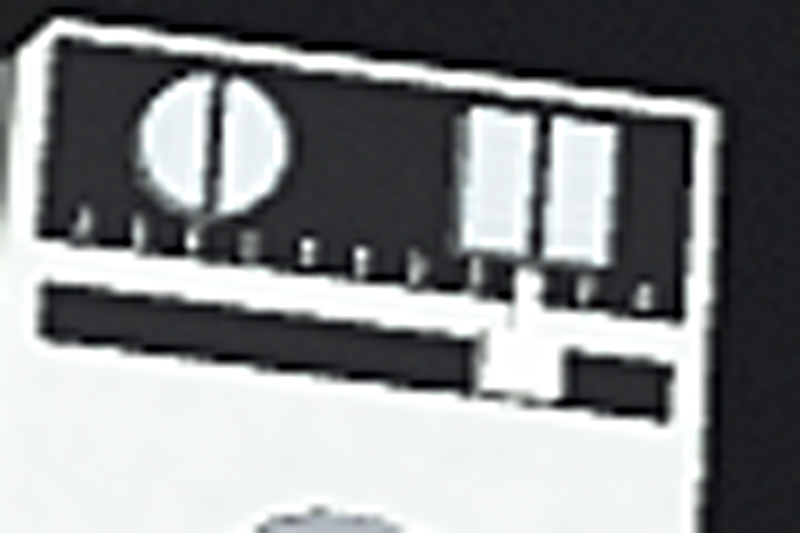

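The top crop shows the groove running from (545,118) to (538,258) and the pointer tip at (529,270), so they are nearly aligned.

Run:
```python
from h import *
c=capture("top");T=lambda x,y,z:onplane(c,(380+x/8.889,190+y/8.889),z)
a,b=T(545,118,.098),T(538,258,.098)
r1,r2=T(216,78,.098),T(209,210,.098)
for y in(-11.4,-12,-12.6):
  st=Ro.from_euler("z",-y,degrees=True)
  for zt in (.093,.095,.098): print(y,zt,st.apply(T(529,270,zt)-(a+b)/2), st.apply(a-b)[:2],st.apply((a+b-r1-r2)/2)[:2])
# pointer tip profile
g=c["frame"].astype(int).sum(2)
for v in range(216,224): print(v,g[v,430:452].tolist())
print(r.get_state()["tcp_pos"])
```

```text
-11.4 0.093 [-1.55450128e-02 -8.04147256e-05 -5.00000000e-03] [ 2.83079223e-02 -7.79330731e-05] [-0.00091151 -0.06441266]
-11.4 0.095 [-0.01603166  0.00061883 -0.003     ] [ 2.83079223e-02 -7.79330731e-05] [-0.00091151 -0.06441266]
-11.4 0.098 [-0.01676163  0.00166769  0.        ] [ 2.83079223e-02 -7.79330731e-05] [-0.00091151 -0.06441266]
-12 0.093 [-0.01554332 -0.00024319 -0.005     ] [0.02830719 0.00021851] [-0.00023694 -0.06441868]
-12 0.095 [-0.01603726  0.00045091 -0.003     ] [0.02830719 0.00021851] [-0.00023694 -0.06441868]
-12 0.098 [-0.01677818  0.00149208  0.        ] [0.02830719 0.00021851] [-0.00023694 -0.06441868]
-12.6 0.093 [-0.01553992 -0.00040595 -0.005     ] [0.02830335 0.00051492] [ 0.00043765 -0.06441763]
-12.6 0.095 [-0.0160411   0.00028295 -0.003     ] [0.02830335 0.00051492] [ 0.00043765 -0.06441763]
-12.6 0.098 [-0.01679288  0.0013163   0.        ] [0.02830335 0.00051492] [ 0.00043765 -0.06441763]
216 [223, 300, 746, 739, 720, 715, 715, 721, 759, 374, 37, 562, 727, 713, 708, 709, 720, 762, 415, 128, 124, 143]
217 [231, 321, 690, 690, 756, 759, 755, 753, 765, 393, 58, 573, 735, 723, 714, 715, 721, 761, 403, 127, 125, 142]
218 [184, 291, 294, 323, 328, 334, 449, 454, 594, 364, 131, 669, 764, 760, 755, 744, 747, 765, 414, 131, 125, 137]
219 [128, 122, 81, 510, 206, 140, 159, 197, 250, 255, 254, 344, 350, 342, 450, 454, 566, 738, 409, 151, 128, 139]
220 [133, 126, 161, 531, 226, 103, 105, 63, 554, 543, 362, 126, 90, 160, 158, 194, 212, 146, 108, 124, 129, 135]
221 [116, 107, 155, 531, 236, 111, 101, 205, 765, 765, 720, 242, 101, 127, 97, 372, 341, 154, 123, 138, 130, 120]
222 [39, 30, 246, 291, 121, 85, 87, 179, 765, 765, 710, 231, 105, 125, 97, 525, 384, 165, 129, 137, 133, 183]
223 [714, 691, 699, 489, 258, 249, 46, 124, 765, 765, 510, 91, 78, 95, 77, 526, 225, 104, 129, 120, 115, 305]
[ 0.56749426 -0.04431819  0.30653538]
```

The pointer is within about 1 mm of the groove, and the knob is released. Next I press the cap.

```bash
python3 -m creep '[[0,0,0.15,-0.6,0,0,0],[0,0,0,-1,0,0,0],[0,0,0,-1,0,0,0],[0,0,0,-0.7,0,0,0],[0,0,0,-0.2,0,0,0],[0,0,0,0,0,0,0],[0,0,0,0,0,0,0]]' && python3 -m creep '[[0,0,0,-0.1,0,0,0],[0,0,0,-0.1,0,0,0],[0,0,0,0,0,0,0]]'  && python3 -m creep '[[0,0,0,-0.1,0,0,0],[0,0,0,-0.1,0,0,0],[0,0,0,0,0,0,0]]'
```

```text
time_s: 12.23
tcp_pos: [0.5681, -0.0406, 0.2199]
eef_rot: [-180.0, 0.0, -118.2]
contact_force: [0.3, -1.0, 1.0]
gripper_width: 0.0006
gripper_force: 0.0
time_s: 12.48
tcp_pos: [0.5677, -0.0405, 0.2144]
eef_rot: [-180.0, 0.0, -118.3]
contact_force: [0.1, -0.0, -0.6]
gripper_width: 0.0004
gripper_force: 0.0
time_s: 12.73
tcp_pos: [0.5672, -0.0406, 0.2086]
eef_rot: [180.0, -0.0, -118.3]
contact_force: [-0.3, 0.7, 1.1]
gripper_width: 0.0005
gripper_force: 0.0
```

```bash
python3 -m creep '[[0,0,0,-0.1,0,0,0],[0,0,0,-0.1,0,0,0],[0,0,0,0,0,0,0]]'; python3 -m creep '[[0,0,0,-0.1,0,0,0],[0,0,0,-0.1,0,0,0],[0,0,0,0,0,0,0]]'; python3 -m creep '[[0,0,0,-0.1,0,0,0],[0,0,0,-0.1,0,0,0],[0,0,0,0,0,0,0]]'
```

```text
time_s: 12.98
tcp_pos: [0.5678, -0.0406, 0.2043]
eef_rot: [-180.0, 0.0, -118.2]
contact_force: [-1.2, 0.9, 6.1]
gripper_width: 0.0005
gripper_force: 2.9
time_s: 13.23
tcp_pos: [0.5678, -0.0406, 0.1998]
eef_rot: [-179.9, 0.0, -118.2]
contact_force: [-2.8, 1.7, 8.4]
gripper_width: 0.0006
gripper_force: 4.3
time_s: 13.48
tcp_pos: [0.5678, -0.0406, 0.1952]
eef_rot: [-179.9, 0.0, -118.2]
contact_force: [-3.5, 2.1, 12.1]
gripper_width: 0.0008
gripper_force: 5.8
```

```bash
python3 -m creep '[[0,0,0,-0.1,0,0,0],[0,0,0,-0.05,0,0,0],[0,0,0,0,0,0,0]]'; python3 -m creep '[[0,0,0,-0.06,0,0,0],[0,0,0,0,0,0,0],[0,0,0,0,0,0,0],[0,0,0,0,0,0,0]]'
```

```text
time_s: 13.73
tcp_pos: [0.5679, -0.0406, 0.1928]
eef_rot: [-179.9, 0.0, -118.2]
contact_force: [-5.5, 0.7, 17.8]
gripper_width: 0.0002
gripper_force: 8.9
time_s: 14.07
tcp_pos: [0.568, -0.0407, 0.1927]
eef_rot: [-179.8, 0.1, -118.2]
contact_force: [-10.6, 3.7, 27.1]
gripper_width: 0.0002
gripper_force: 13.5
```

The force rose from 18 to 27 N with no further travel, so the cap is at its stop and has been held there. Now I rise clear.

```bash
python3 -m creep '[[0,0,0,0.2,0,0,0],[0,0,0,0.4,0,0,0],[0,0,0,0.6,0,0,0],[0,0,0,1,0,0,0],[0,0,0,1,0,0,0],[0,0,0,1,0,0,0],[0,0,0,1,0,0,0],[0,0,0,0,0,0,0]]'; python3 -m creep '[[0,0,0,0,0,0,0],[0,0,0,0,0,0,0],[0,0,0,0,0,0,0],[0,0,0,0,0,0,0]]'
python3 - <<'E'
from h import *
c=capture("top");s=capture("scene")
for q,t in ((c,"pointer_tip"),(c,"square_tab"),(s,"square_cap"),(s,"round_cap")):
    print(t,[(np.round(d["bbox"],1).tolist(),round(d["conf"],2)) for d in search_frame(q,t)[:1]])
E
```

```text
time_s: 14.73
tcp_pos: [0.5695, -0.0408, 0.3242]
eef_rot: [-179.6, 0.2, -118.2]
contact_force: [1.3, 0.4, 1.5]
gripper_width: 0.0001
gripper_force: 0.0
time_s: 15.07
tcp_pos: [0.567, -0.0406, 0.3176]
eef_rot: [179.9, -0.1, -118.3]
contact_force: [0.1, -0.2, -0.2]
gripper_width: 0.0008
gripper_force: 0.0
pointer_tip [([215.3, 260.8, 250.9, 296.2], 0.47)]
square_tab [([432.4, 202.0, 447.4, 220.4], 0.76)]
square_cap [([246.8, 139.3, 305.5, 175.7], 0.87)]
round_cap [([299.2, 160.4, 351.9, 198.8], 0.71)]
```

Run:
```python
from h import *
print(close_job())
```

```text
the job is handed in; nothing more can be done
None
```

I set the pointer to within about 1 mm of the square tab's groove, pressed the square bottle's cap to its stop (27 N at most) and let it spring back, and handed the job in at about 15 s; no verdict came back.

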